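# Push a housing plate home and lock the toggle clamp

### The job

Load the press fixture: with a fingertip, gently push the aluminium housing plate that lies in the fixture's channel, away from the robot, until it is fully home against the yellow end stop with the green sensing pin pressed in. Then flip the red-handled toggle clamp over centre with a push of a fingertip so that it locks down on the plate by itself. Feel your way and force nothing (some 10 N is plenty); leave the other things on the bench where they are.

Things in the scene. Friction and masses are not known exactly. Their poses are not given: they have to be found in the camera images.
- fixture: Fixed dark steel base, 300 x 225 x 20 mm (x, y, z). Origin on the bench under the channel's middle; x along the channel away from the robot, y left, z up. Two steel rails (tops 32 mm over the bench) at y = -44 and +44 mm, x = -120 to 120, leave a channel 74 mm wide. A yellow end stop across it is reset each time; its place is not given: its face is somewhere from x = +45 to +75 mm and must be felt.
- plate_center (a point): Centre of the loose aluminium housing plate, 110 x 70 x 22 mm (x, y, z), 0.25 to 0.47 kg, lying flat in the channel on the base (underside 20 mm, top 42 mm over the bench), with 2 mm of play at each side. Its x axis points along the channel. It starts 20 to 70 mm short of the stop.
- push_face (a point): Centre of the plate's near end face (70 mm wide, 22 mm high, looks along -x of the fixture), 31 mm over the bench: the place to push. The plate slides with 2 to 4 N; a rise above that means the stop.
- pin (a joint): Green sensing pin, 8 mm in diameter, that stands 4 mm out of the stop's face: 0 = free, 0.004 = pushed flush with the face, i.e. the plate is home. Weak spring, under 1 N.
- clamp (a joint): Toggle clamp, rad: 0 = open (red handle leans right, 43 degrees off vertical, arm raised), 1.1 = shut (handle leans 20 degrees left, rubber pad on the plate). An over-centre spring holds it at either end; past 0.55 it snaps shut by itself. The pivot is parallel to the fixture's x, at x = +10, y = -85, z = +75 mm there; the bracket round it is 86 mm high.
- handle_end (a point): Centre of the rounded end of the clamp's red handle, 22 mm in diameter, 95 mm from the pivot. In the fixture's frame, open: x = +10, y = -150, z = +145 mm; at the centre: y = -104, z = +168; shut: y = -52, z = +164. It rises as it swings: go up with it, or it rubs. About 3 to 10 N on this end towards the fixture's +y flips it; nearer the pivot it takes much more.
- driver_grip (a point): Screwdriver lying on the bench left of the fixture: bystander, leave alone.
- spare_center (a point): A second such plate, 22 mm thick, lying on the bench left of the fixture: bystander, leave alone.
- pincup_rim (a point): Mouth of a small blue cup, 64 mm wide, 55 mm high, standing on the bench to the right of the fixture's far end: bystander, leave alone.
- oilcan_mid (a point): Middle of a yellow can, 48 mm wide, 120 mm high, standing on the bench to the right: bystander, leave alone.
Mind the look-alikes: they are no part of the job. Leave any orange or pink look-alike of the part that bears plate_center alone.

How it is judged (in metres and radians):
On the way, in this order (a step that is already met when the one before it is completed fails the run):
1. the plate is pushed home against the stop, pin in, while the clamp is still open (value of joint pin above 0.0028 m and value of joint clamp below 0.2 rad), for 0.2 s.
2. the clamp is over centre and shut (value of joint clamp above 1 rad), for 0.2 s.
At the end, for the whole second after the job is handed in: The plate lies flat in the channel, at rest, home against the stop (sensing pin pressed in by more than 2.5 of its 4 mm) and the clamp is shut (joint above 1.0 rad) (value of joint pin above 0.0025 m and value of joint clamp above 1 rad and z of plate_center in the frame of fixture below 0.034 m and linear speed of plate below 0.01 m/s); the robot touches nothing.
It fails at once if the plate is pushed with more than 30 N (contact force between the fingers and plate above 30 N).
It fails at once if the clamp is pushed with more than 35 N (contact force between the fingers and clamp above 35 N).
It fails at once if a bystander is moved by more than 20 mm (distance of any of driver_grip, spare_center, pincup_rim, oilcan_mid from where it was at the start of the episode above 0.02 m).
It also fails if it takes over 58 s, if anything falls off the work surface, if the arm or the gripper's body presses on something with over 40 N, if the wrist force passes 120 N, or if a joint passes its speed limit or range.

### The arm

A 6-joint arm with a two-finger parallel gripper is mounted at the origin on the work surface. World frame = base frame: x ahead of the robot, y to its left, z up, the work surface at z = 0. Lengths are in mm, angles in rad, forces in N, time in s.
With the tool pointing down it reaches from about 350 to 975 mm from the base axis. Payload 7.1 kg.
Tool frame: the origin (TCP) lies at the very end of the fingers, on their centre line; the grasp point (between the pads) lies 19 mm behind it; y points along the fingers, x is the direction in which the jaws open and shut, and the axes are right-handed (so a half turn about y gives the same grasp; the last joint's range is limited). The gripper opens to 88 mm and grips with 3 to 60 N. Pads are 20 mm wide; open, the fingers measure 115 mm over their backs; the gripper's body (75 mm by 178 mm) begins 61 mm behind the grasp point.
Start: joints at [1.317, 0.423, 1.63, -0, 1.089, -0.019], TCP at [145.374, 607.841, 222.675] pointing down, gripper open.
Joint ranges: [-3, 3], [-0.9, 2.11], [0.09, 2.58], [-1.31, 4.45], [0.11, 2.69], [-2.54, 2.54]. Speed limits (rad/s): [2.39, 2.39, 3.01, 3.14, 3.14, 3.14].

### API

Orientations are given as a rotation vector (axis times angle).
In Python, from workcell import ctrl gives the robot as it stands. The module is installed in compiled form; this text tells all that it offers.
- The arm moves only by the tool jog_arm, never from a script. Its argument "steps" is a list of rows, each an object with "turn": the turn, a rotation vector about the world's x, y, z scaled (see below), a list of three; "dp": the shift along the world's x, y, z scaled (see below), a list of three; "claw": the opening, from 0 (shut) to 1 (fully open). In form: [{"turn": [wx, wy, wz], "dp": [x, y, z], "claw": claw}, ...]. A call has 1 to 12 rows; each row is the pose to reach, as a shift and turn from the pose measured when the call began, turning the shorter way round; what a row does not reach only later rows make up. The controller multiplies each number of a shift by 80 mm and each number of a turn by pi rad. A row lasts 1/12 s, in which the tool goes at most 41.7 mm and 7.16 degrees, less where a joint would pass 70% of its speed; a pose out of reach is approached as far as the arm can. A call with a number of a shift or a turn outside -1 to 1 is refused whole. A call with a gripper value outside its range is refused whole. The fingers move at their own pace and stop on an object; the grip force is fixed at half the most. Time passes only in rows, so rows that repeat a pose let the fingers close. It gives the time, the measured TCP pose, the force and the opening at its end, in the units of the state.
- ctrl.get_obs(): the state, without advancing time (a new reading comes with each control period).
- ctrl.get_image(name): name is "scene" or "top"; returns a dict with "img" (400x640x3 uint8, red, green, blue), "range_z" (400x640 float32, mm along the optical axis (not along the pixel's ray), 0 where there is no reading), "fovy" (degrees; the focal length in pixels is half the picture's height over the tangent of half this angle, whatever the lens; pixels are square), "cx", "cy" (the principal point, pixels), "dist_coeffs" ([k1, k2, p1, p2, k3] as OpenCV has them; the pictures are not rectified), "camera_from_world" (4x4, takes a point from world to camera coordinates). Camera axes: x right, y down, z forward; pixel columns grow to the right and rows downward; lengths in mm; the calibration is good to about 2 mm. A picture is of the moment at which its call begins.
- ctrl.close_job(): hands the job in, once; it reports no verdict.
The state is a dict: "t": time; "qpos": joint angles; "qvel": joint speeds; "joint_torque": joint torques, N m; "ee_pos": TCP position; "orientation": TCP orientation; "ft_force": force on the tool from outside, world axes, zero at the start; "moment": the same for the moment, N m; "width": finger opening in mm.
Only numpy, scipy, OpenCV 4.12 (cv2) and the standard library are available. Lean on these libraries where they do the work, as an engineer would, in place of code of your own. Each camera call takes 0.05 s, during which the arm holds its last target.

## Working session

There is one attempt and no reset: what is moved stays moved. The work goes in short steps, Python scripts to look and compute and a tool call to move; the robot and the scene stay as the last step left them, time stands still between calls to the robot, and variables do not carry over. Pictures are saved under pics/ and viewed, and the job is handed in when it is done.

Besides the shell and the picture viewer there is one more tool, called after ">>>" as name(argument=value, ...) on one line, values as JSON. jog_arm: Moves the arm, as the interface text tells. Its arguments: {"type":"object","properties":{"steps":{"type":"array","items":{"type":"object","properties":{"turn":{"type":"array","items":{"type":"number"}},"dp":{"type":"array","items":{"type":"number"}},"claw":{"type":"number"}}}}},"required":["steps"]}

```bash
mkdir -p pics; cat > h.py <<'E'
import numpy as np, cv2, pickle
from workcell import ctrl
def K(d):
    h=d["img"].shape[0]; f=h/2/np.tan(np.radians(d["fovy"])/2)
    return np.array([[f,0,d["cx"]],[0,f,d["cy"]],[0,0,1.]]), np.array(d["dist_coeffs"],float)
def ray(d,uv):
    k,c=K(d); p=cv2.undistortPoints(np.array(uv,float).reshape(-1,1,2),k,c).reshape(-1,2)
    M=np.array(d["camera_from_world"]); R,t=M[:3,:3],M[:3,3]
    return -R.T@t, np.c_[p,np.ones(len(p))]@R   # dirs with z_cam=1
def onz(d,uv,z):
    o,r=ray(d,uv); return o+r*((z-o[2])/r[:,2])[:,None]
def proj(d,X):
    k,c=K(d); M=np.array(d["camera_from_world"])
    return cv2.projectPoints(np.array(X,float).reshape(-1,1,3),cv2.Rodrigues(M[:3,:3])[0],M[:3,3],k,c)[0].reshape(-1,2)
def depthpt(d,uv):
    o,r=ray(d,uv); z=np.array([d["range_z"][int(v),int(u)] for u,v in np.array(uv).reshape(-1,2)]); return o+r*z[:,None]
def load(n): return pickle.load(open(n,'rb'))
E
python3 - <<'E'
from h import *
for n in("scene","top"):
    d=ctrl.get_image(n); pickle.dump(d,open(n+"0.pkl","wb")); cv2.imwrite(f"pics/{n}0.png",d["img"][:,:,::-1]); print(n,d["fovy"],d["cx"],d["cy"],d["dist_coeffs"],np.round(d["camera_from_world"],3).tolist())
o=ctrl.get_obs();print(o)
E
```

```text
scene 56.99032029365175 323.8890206291642 201.45767375182098 [-0.03297685  0.          0.          0.          0.        ] [[0.013, 1.0, -0.014, -3.908], [0.734, -0.019, -0.679, -334.829], [-0.679, -0.001, -0.734, 1445.237], [0.0, 0.0, 0.0, 1.0]]
top 54.98242745596466 314.6720451166973 194.5731260875998 [0.00603303 0.         0.         0.         0.        ] [[-0.015, -1.0, 0.005, 1.088], [-0.993, 0.014, -0.115, 599.122], [0.115, -0.007, -0.993, 1278.822], [0.0, 0.0, 0.0, 1.0]]
{'t': 0.1, 'qpos': array([ 1.31699834e+00,  4.23768415e-01,  1.63059277e+00, -1.63319823e-05,
        1.08858740e+00, -1.90089045e-02]), 'qvel': array([-0.00017189, -0.00207799, -0.00075855,  0.00013143, -0.00025982,
       -0.00014327]), 'joint_torque': array([ 1.05482006e-03, -5.45612347e+01, -2.74324286e+01,  6.46108948e-02,
        1.88097346e-02, -3.14135457e-05]), 'ee_pos': array([145.26022752, 607.38087138, 221.98510593]), 'orientation': array([-1.31200654, -1.03375166,  1.03554146]), 'ft_force': array([0.17568763, 0.25188776, 0.48149158]), 'moment': array([0.00594577, 0.00321083, 0.08672666]), 'width': 87.91253060707186}
```

View pics/scene0.png

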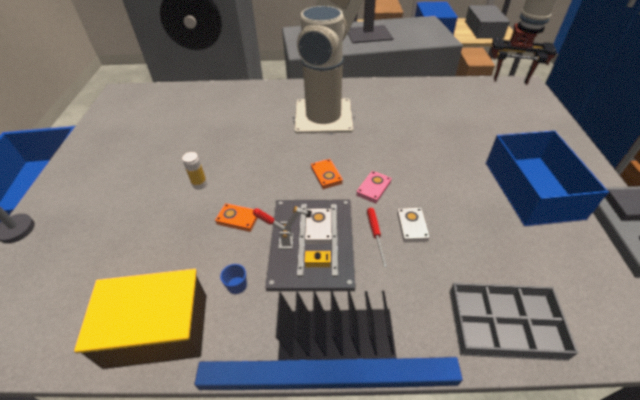

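View pics/top0.png

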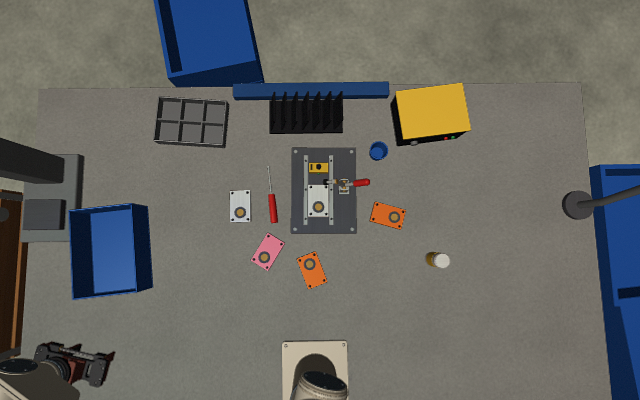

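Scene (640x400): the fixture is at about (312,243), the arm stands clear of it. Plate candidates in the top view:
- Aluminium in the channel (318,200)
- Aluminium spare (240,206)
- Orange (388,215) and (312,270)
- Pink (267,252)

By the description it is the one in the channel. I'll check that in a close crop.

```bash
python3 - <<'E'
from h import *
d=load("top0.pkl"); c=d["img"][140:245,275:385,::-1]; a=cv2.resize(c,None,fx=5.5,fy=5.5,interpolation=cv2.INTER_CUBIC);cv2.imwrite("pics/topc.png",a)
d=load("scene0.pkl"); c=d["img"][190:300,245:375,::-1]; a=cv2.resize(c,None,fx=5.2,fy=5.2,interpolation=cv2.INTER_CUBIC);cv2.imwrite("pics/scenec.png",a)
E
```

```text
(no output)
```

View pics/topc.png

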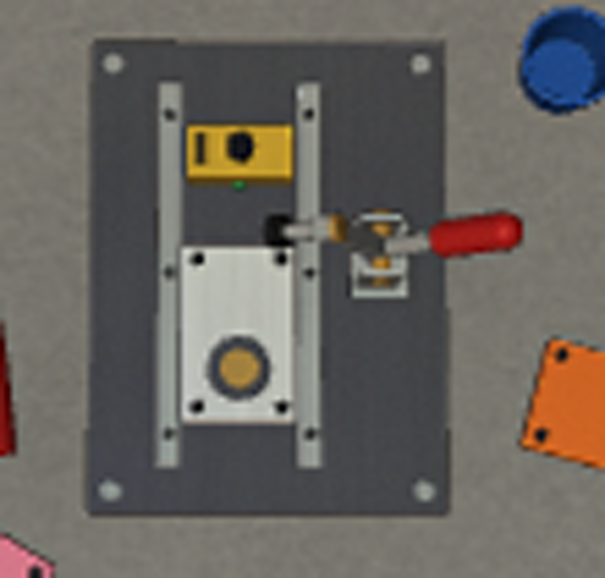

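View pics/scenec.png

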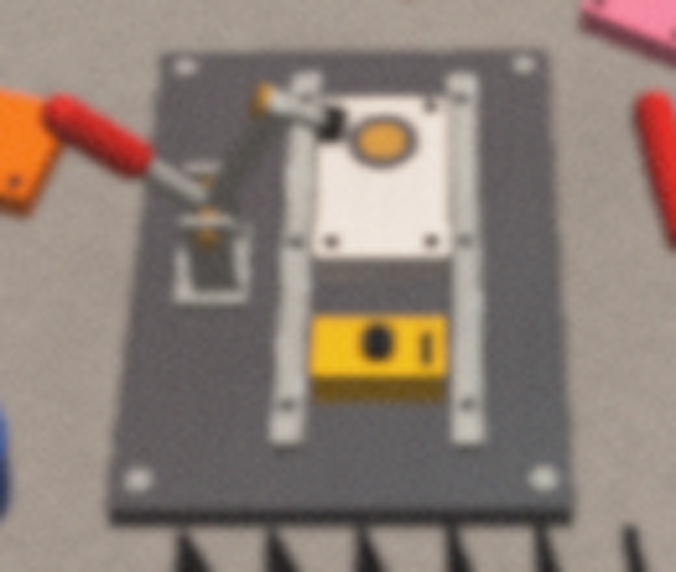

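The close crop confirms the choice: the aluminium plate lies between the rails, short of the yellow stop, with the green pin visible. Next I measure the fixture pose from both views, using the bolts, rail ends, plate and handle.

```bash
python3 - <<'E'
from h import *
T=load("top0.pkl");S=load("scene0.pkl")
t=lambda p:np.array(p,float)/5.5-0.41+np.array([275,140]); s=lambda p:np.array(p,float)/5.2-0.4+np.array([245,190])
# names: order FL(far left), FR, NL, NR in world
names=["boltFL","boltFR","boltNL","boltNR"]
tb=t([(113,64),(421,64),(110,490),(424,490)]); sb=s([(543,479),(139,479),(524,66),(186,67)])
def tri(a,b):
    o1,r1=ray(T,a);o2,r2=ray(S,b);out=[]
    for x,y in zip(r1,r2):
        A=np.c_[x,-y]; l=np.linalg.lstsq(A,o2-o1,rcond=None)[0]; p,q=o1+x*l[0],o2+y*l[1]; out.append(np.r_[(p+q)/2,np.linalg.norm(p-q)])
    return np.array(out)
print("bolts tri",tri(tb,sb).round(1)); 
print("bolts z20 top",onz(T,tb,22).round(1).tolist());print("scene",onz(S,sb,22).round(1).tolist())
# rail corners outer top: z32
tr=t([(158,83),(321,83),(157,467),(323,467)]);sr=s([(486,443),(269,443),(477,74),(292,74)])
print("rail tri",tri(tr,sr).round(1));print(onz(T,tr,32).round(1).tolist());print(onz(S,sr,32).round(1).tolist())
# plate top corners
tp=t([(182,247),(294,247),(181,422),(294,422)]);sp=s([(449,259),(313,259),(440,97),(318,97)])
print("plate tri",tri(tp,sp).round(1));print(onz(T,tp,42).round(1).tolist());print(onz(S,sp,42).round(1).tolist())
# handle end
th=t([(510,230)]);sh=s([(58,112)])
print("handle",tri(th,sh).round(1), depthpt(T,th).round(1),depthpt(S,sh).round(1))
print("yellow near top edge",onz(T,t([(187,180),(294,180)]),42).round(1),"pin",onz(T,t([(238,185)]),31).round(1))
for n,pt in dict(cup=(375,150),can=(440,260)).items(): print(n,depthpt(T,[pt]).round(1))
E
```

```text
bolts tri [[ 7.532e+02  5.740e+01  2.540e+01  1.400e+00]
 [ 7.501e+02 -1.369e+02  2.700e+01  2.000e-01]
 [ 4.842e+02  6.210e+01  2.490e+01  6.000e-01]
 [ 4.813e+02 -1.321e+02  2.640e+01  1.000e-01]]
bolts z20 top [[754.0, 58.2, 22.0], [751.3, -137.6, 22.0], [484.3, 62.5, 22.0], [481.4, -132.5, 22.0]]
scene [[751.2, 56.9, 22.0], [747.1, -137.6, 22.0], [481.6, 62.0, 22.0], [477.2, -132.8, 22.0]]
rail tri [[ 7.385e+02  2.970e+01  3.480e+01  4.000e-01]
 [ 7.368e+02 -7.360e+01  3.580e+01  1.400e+00]
 [ 4.977e+02  3.360e+01  3.360e+01  1.300e+00]
 [ 4.961e+02 -6.980e+01  3.490e+01  1.000e+00]]
[[739.1, 29.5, 32.0], [737.7, -73.2, 32.0], [497.7, 33.0, 32.0], [496.2, -69.5, 32.0]]
[[736.8, 30.0, 32.0], [734.5, -74.7, 32.0], [496.2, 34.3, 32.0], [493.5, -70.5, 32.0]]
plate tri [[633.2  15.3  41.5   0.8]
 [632.1 -54.4  42.3   1.3]
 [524.5  15.2  44.8   4.9]
 [523.5 -53.   45.6   3. ]]
[[633.1, 15.7, 42.0], [632.1, -53.7, 42.0], [524.7, 17.7, 42.0], [523.7, -51.7, 42.0]]
[[633.6, 14.8, 42.0], [631.9, -55.1, 42.0], [522.0, 12.8, 42.0], [520.3, -54.7, 42.0]]
handle [[ 624.5 -171.5  151.6    1.1]] [[ 623.9 -171.3  156.4]] [[ 625.9 -170.5  153.2]]
yellow near top edge [[675.1  12.   42. ]
 [674.2 -54.5  42. ]] pin [[673.4 -19.8  31. ]]
cup [[ 758.7 -224.2    4.1]]
can [[ 377.3 -396.1  122.3]]
```

```bash
python3 - <<'E'
from h import *
from scipy.spatial.transform import Rotation as R
o=ctrl.get_obs(); r=R.from_rotvec(o["orientation"]); print(r.as_matrix().round(3))
yaw=-0.0155
for sgn in(1,-1):
  for tilt in (0,12):
    f=R.from_euler('z',yaw)
    y=np.array([np.sin(np.radians(tilt)),0,-np.cos(np.radians(tilt))]); x=np.array([0,sgn,0.]); z=np.cross(x,y)
    g=f*R.from_matrix(np.c_[x,y,z]); w=(g*r.inv()).as_rotvec(); print(sgn,tilt,w.round(3),(w/np.pi).round(3),np.degrees(np.linalg.norm(w)).round(1))
E
```

```text
[[ 0.233 -0.    -0.973]
 [ 0.973 -0.001  0.233]
 [-0.001 -1.     0.   ]]
1 0 [ 0.001 -0.     0.219] [ 0.   -0.    0.07] 12.6
1 12 [-0.025 -0.208  0.219] [-0.008 -0.066  0.07 ] 17.4
-1 0 [-0.000e+00 -2.000e-03 -2.922e+00] [-0.    -0.001 -0.93 ] 167.4
-1 12 [ 0.305 -0.04  -2.907] [ 0.097 -0.013 -0.925] 167.5
```

>>> jog_arm(steps=[{"turn":[-0.003,-0.022,0.023],"dp":[0.33,-0.33,0],"claw":0},{"turn":[-0.005,-0.044,0.047],"dp":[0.67,-0.67,0],"claw":0},{"turn":[-0.008,-0.066,0.07],"dp":[1,-1,0],"claw":0},{"turn":[-0.008,-0.066,0.07],"dp":[1,-1,0],"claw":0}])

```text
t: 0.43
ee_pos: [226.5, 522.2, 220.7]
orientation: [-1.374, -1.35, 1.099]
ft_force: [-0.5, -1.5, -0.3]
width: 64.3
```

>>> jog_arm(steps=[{"turn":[0,0,0],"dp":[0.5,-0.5,0],"claw":0},{"turn":[0,0,0],"dp":[1,-1,0],"claw":0},{"turn":[0,0,0],"dp":[1,-1,0],"claw":0}])

```text
t: 0.68
ee_pos: [306.9, 441.0, 220.5]
orientation: [-1.374, -1.35, 1.1]
ft_force: [-0.2, -1.0, -0.7]
width: 45.1
```

>>> jog_arm(steps=[{"turn":[0,0,0],"dp":[0.5,-0.5,0],"claw":0},{"turn":[0,0,0],"dp":[1,-1,0],"claw":0},{"turn":[0,0,0],"dp":[1,-1,0],"claw":0}])

```text
t: 0.93
ee_pos: [388.2, 359.2, 220.4]
orientation: [-1.374, -1.349, 1.1]
ft_force: [0.4, -0.2, 0.2]
width: 24.6
```

>>> jog_arm(steps=[{"turn":[0,0,0],"dp":[0.4,-0.5,0],"claw":0},{"turn":[0,0,0],"dp":[0.8,-1,0],"claw":0},{"turn":[0,0,0],"dp":[0.8,-1,0],"claw":0}])

```text
t: 1.18
ee_pos: [453.9, 276.7, 220.4]
orientation: [-1.375, -1.347, 1.098]
ft_force: [0.6, -0.7, 0.3]
width: 4.8
```

>>> jog_arm(steps=[{"turn":[0,0,0],"dp":[0.1,-0.5,0],"claw":0},{"turn":[0,0,0],"dp":[0.2,-1,0],"claw":0},{"turn":[0,0,0],"dp":[0.2,-1,0],"claw":0}])

```text
t: 1.43
ee_pos: [470.3, 191.5, 220.0]
orientation: [-1.378, -1.34, 1.097]
ft_force: [0.3, -0.2, 0.1]
width: 0.2
```

>>> jog_arm(steps=[{"turn":[0,0,0],"dp":[0.1,-0.5,0],"claw":0},{"turn":[0,0,0],"dp":[0.1,-1,0],"claw":0},{"turn":[0,0,0],"dp":[0.1,-1,0],"claw":0}])

```text
t: 1.68
ee_pos: [478.0, 107.4, 219.6]
orientation: [-1.38, -1.336, 1.095]
ft_force: [-0.4, 1.0, -0.3]
width: 0.8
```

>>> jog_arm(steps=[{"turn":[0,0,0],"dp":[0,-0.5,-0.3],"claw":0},{"turn":[0,0,0],"dp":[0,-1,-0.6],"claw":0},{"turn":[0,0,0],"dp":[0,-1,-0.6],"claw":0}])

```text
t: 1.93
ee_pos: [476.5, 25.4, 169.5]
orientation: [-1.378, -1.332, 1.096]
ft_force: [-0.8, 0.0, 0.0]
width: 0.6
```

>>> jog_arm(steps=[{"turn":[0,0,0],"dp":[0.1,-0.3,-0.3],"claw":0},{"turn":[0,0,0],"dp":[0.18,-0.55,-0.6],"claw":0},{"turn":[0,0,0],"dp":[0.18,-0.55,-0.95],"claw":0},{"turn":[0,0,0],"dp":[0.18,-0.55,-0.95],"claw":0},{"turn":[0,0,0],"dp":[0.18,-0.55,-0.95],"claw":0}])

```text
t: 2.35
ee_pos: [489.9, -18.1, 92.4]
orientation: [-1.375, -1.329, 1.097]
ft_force: [-0.9, -0.1, -0.6]
width: 0.5
```

```bash
python3 - <<'E'
from h import *
from scipy.spatial.transform import Rotation as R
o=ctrl.get_obs(); r=R.from_rotvec(o["orientation"]); print(o["ee_pos"],r.as_matrix().round(3))
f=R.from_euler('z',-0.0155);t=np.radians(12)
y=np.array([np.sin(t),0,-np.cos(t)]); x=np.array([0,1,0.]); g=f*R.from_matrix(np.c_[x,y,np.cross(x,y)])
print(((g*r.inv()).as_rotvec()/np.pi).round(4))
S=ctrl.get_image("scene"); T=ctrl.get_image("top")
a=cv2.resize(S["img"][120:300,225:395,::-1],None,fx=2.3,fy=2.3,interpolation=2);b=cv2.resize(T["img"][100:280,225:395,::-1],None,fx=2.3,fy=2.3,interpolation=2)
cv2.imwrite("pics/p1.png",np.hstack([a,b]))
E
```

```text
[489.93980831 -18.09857456  92.4061903 ] [[ 0.028  0.198 -0.98 ]
 [ 1.    -0.014  0.025]
 [-0.009 -0.98  -0.198]]
[ 0.0027 -0.0033  0.0038]
```

View pics/p1.png

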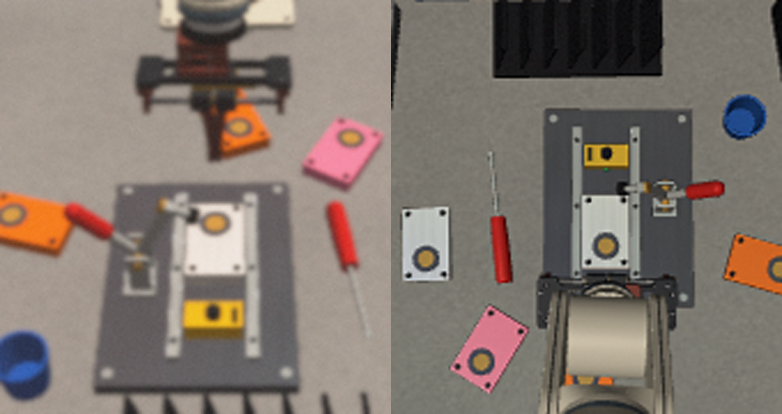

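The fingers are closed and centred on the channel, just short of the plate's near end. The clamp and the bystanders are untouched. Now I lower to push height.

>>> jog_arm(steps=[{"turn":[0,0,0],"dp":[0,0,-0.3],"claw":0},{"turn":[0.0027,-0.0033,0.0038],"dp":[0,-0.01,-0.55],"claw":0},{"turn":[0.0027,-0.0033,0.0038],"dp":[0,-0.01,-0.7],"claw":0},{"turn":[0.0027,-0.0033,0.0038],"dp":[0,-0.01,-0.78],"claw":0},{"turn":[0.0027,-0.0033,0.0038],"dp":[0,-0.01,-0.78],"claw":0},{"turn":[0.0027,-0.0033,0.0038],"dp":[0,-0.01,-0.78],"claw":0}])

```text
t: 2.95
ee_pos: [492.5, -18.2, 33.3]
orientation: [-1.374, -1.355, 1.09]
ft_force: [0.5, 0.2, 0.2]
width: 0.1
```

>>> jog_arm(steps=[{"turn":[0,0,0],"dp":[0.05,0,0],"claw":0},{"turn":[0,0,0],"dp":[0.1,0,0],"claw":0},{"turn":[0,0,0],"dp":[0.15,0,0],"claw":0},{"turn":[0,0,0],"dp":[0.2,0,0],"claw":0},{"turn":[0,0,0],"dp":[0.225,0,0],"claw":0},{"turn":[0,0,0],"dp":[0.25,0,0],"claw":0}])

```text
t: 3.45
ee_pos: [511.7, -18.1, 33.1]
orientation: [-1.373, -1.354, 1.091]
ft_force: [-4.1, 0.5, 3.6]
width: 0.7
```

>>> jog_arm(steps=[{"turn":[0,0,0],"dp":[0.025,0,0],"claw":0},{"turn":[0,0,0],"dp":[0.05,0,0],"claw":0},{"turn":[0,0,0],"dp":[0.075,0,0],"claw":0},{"turn":[0,0,0],"dp":[0.1,0,0],"claw":0},{"turn":[0,0,0],"dp":[0.125,0,0],"claw":0},{"turn":[0,0,0],"dp":[0.15,0,0],"claw":0},{"turn":[0,0,0],"dp":[0.175,0,0],"claw":0},{"turn":[0,0,0],"dp":[0.2,0,0],"claw":0},{"turn":[0,0,0],"dp":[0.225,0,0],"claw":0},{"turn":[0,0,0],"dp":[0.25,0,0],"claw":0}])

```text
t: 4.28
ee_pos: [531.9, -18.1, 33.1]
orientation: [-1.373, -1.354, 1.091]
ft_force: [-1.5, 0.4, -1.4]
width: 0.5
```

>>> jog_arm(steps=[{"turn":[0,0,0],"dp":[0.025,0,0],"claw":0},{"turn":[0,0,0],"dp":[0.05,0,0],"claw":0},{"turn":[0,0,0],"dp":[0.075,0,0],"claw":0},{"turn":[0,0,0],"dp":[0.1,0,0],"claw":0},{"turn":[0,0,0],"dp":[0.125,0,0],"claw":0},{"turn":[0,0,0],"dp":[0.15,0,0],"claw":0},{"turn":[0,0,0],"dp":[0.165,0,0],"claw":0},{"turn":[0,0,0],"dp":[0.175,0,0],"claw":0}])

```text
t: 4.95
ee_pos: [546.1, -18.1, 33.1]
orientation: [-1.373, -1.354, 1.091]
ft_force: [-1.3, 0.0, -0.6]
width: 0.1
```

>>> jog_arm(steps=[{"turn":[0,0,0],"dp":[0.01,0,0],"claw":0},{"turn":[0,0,0],"dp":[0.02,0,0],"claw":0},{"turn":[0,0,0],"dp":[0.03,0,0],"claw":0},{"turn":[0,0,0],"dp":[0.04,0,0],"claw":0}])

```text
t: 5.28
ee_pos: [549.1, -18.1, 33.0]
orientation: [-1.372, -1.354, 1.092]
ft_force: [-1.8, -0.7, 0.9]
width: 0.5
```

>>> jog_arm(steps=[{"turn":[0,0,0],"dp":[0.01,0,0],"claw":0},{"turn":[0,0,0],"dp":[0.02,0,0],"claw":0},{"turn":[0,0,0],"dp":[0.025,0,0],"claw":0}])

```text
t: 5.53
ee_pos: [551.0, -18.1, 33.0]
orientation: [-1.372, -1.353, 1.092]
ft_force: [-3.7, 0.9, 0.6]
width: 0.6
```

>>> jog_arm(steps=[{"turn":[0,0,0],"dp":[0.01,0,0],"claw":0},{"turn":[0,0,0],"dp":[0.02,0,0],"claw":0}])

```text
t: 5.7
ee_pos: [551.2, -18.1, 32.8]
orientation: [-1.37, -1.351, 1.093]
ft_force: [-10.5, -0.8, 9.1]
width: 0.7
```

>>> jog_arm(steps=[{"turn":[0,0,0],"dp":[0.01,0,0],"claw":0},{"turn":[0,0,0],"dp":[0.02,0,0],"claw":0}])

```text
t: 5.87
ee_pos: [551.2, -18.0, 32.6]
orientation: [-1.368, -1.349, 1.095]
ft_force: [-10.2, -1.5, 9.0]
width: 0.6
```

```bash
python3 - <<'E'
from h import *
T=ctrl.get_image("top");S=ctrl.get_image("scene");print(ctrl.get_obs()["ft_force"],ctrl.get_obs()["ee_pos"])
a=cv2.resize(S["img"][190:300,245:355,::-1],None,fx=3.6,fy=3.6,interpolation=2);b=cv2.resize(T["img"][130:240,275:385,::-1],None,fx=3.6,fy=3.6,interpolation=2)
cv2.imwrite("pics/p2.png",np.hstack([a,b]))
E
```

```text
[-7.91843218  0.30048271  5.90358034] [551.16540635 -18.03008697  32.53545554]
```

View pics/p2.png

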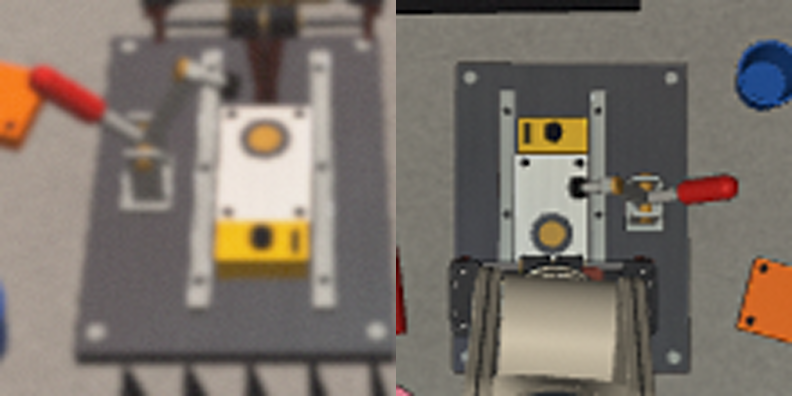

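The plate sits flush against the yellow stop in both views. The force rose from about 3 N to 10 N and the tool stopped at x = 551.2. I'll hold briefly, back off, and check that the plate stays put.

>>> jog_arm(steps=[{"turn":[0,0,0],"dp":[0.01,0,0],"claw":0},{"turn":[0,0,0],"dp":[0.01,0,0],"claw":0},{"turn":[0,0,0],"dp":[0.01,0,0],"claw":0},{"turn":[0,0,0],"dp":[0.01,0,0],"claw":0}])

```text
t: 6.3
ee_pos: [551.1, -18.0, 32.5]
orientation: [-1.366, -1.348, 1.096]
ft_force: [-5.8, 0.8, 4.5]
width: 0.5
```

>>> jog_arm(steps=[{"turn":[0,0,0],"dp":[-0.1,0,0],"claw":0},{"turn":[0,0,0],"dp":[-0.3,0,0],"claw":0},{"turn":[0,0,0],"dp":[-0.6,0,0],"claw":0},{"turn":[0,0,0],"dp":[-0.8,0,0.3],"claw":0},{"turn":[0,0,0],"dp":[-0.8,0,0.7],"claw":0},{"turn":[0,0,0],"dp":[-0.8,0,1],"claw":0}])

```text
t: 6.8
ee_pos: [486.2, -18.0, 113.7]
orientation: [-1.367, -1.348, 1.096]
ft_force: [0.9, 0.2, 0.2]
width: 0.6
```

```bash
python3 - <<'E'
from h import *
from scipy.spatial.transform import Rotation as R
T=ctrl.get_image("top");o=ctrl.get_obs();print(o["ee_pos"],o["ft_force"])
cv2.imwrite("pics/p3.png",cv2.resize(T["img"][130:240,275:385,::-1],None,fx=5,fy=5,interpolation=2))
hsv=cv2.cvtColor(T["img"],cv2.COLOR_RGB2HSV)
r=R.from_rotvec(o["orientation"]); f=R.from_euler('z',-0.0155)
g=f*R.from_matrix(np.c_[[0,1,0],[0,0,-1],[-1,0,0]])
print(((g*r.inv()).as_rotvec()/np.pi).round(4))
E
```

```text
[489.71955388 -18.24792615 117.84668687] [1.66286027 0.03999549 2.8992227 ]
[ 0.0011  0.068  -0.0006]
```

View pics/p3.png

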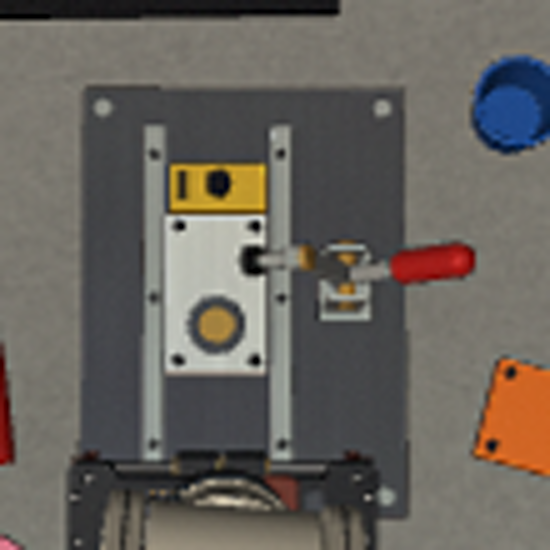

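The plate stayed home after release, with no gap at the stop (crop y≈213). Next I raise, go upright and move to the right of the handle.

>>> jog_arm(steps=[{"turn":[0,0.02,0],"dp":[0,-0.3,0.4],"claw":0},{"turn":[0,0.045,0],"dp":[0,-0.7,0.8],"claw":0},{"turn":[0.001,0.068,0],"dp":[0,-1,1],"claw":0},{"turn":[0.001,0.068,0],"dp":[0,-1,1],"claw":0}])

```text
t: 7.18
ee_pos: [495.5, -102.7, 203.3]
orientation: [-1.226, -1.203, 1.196]
ft_force: [1.3, -0.6, -0.2]
width: 0.4
```

>>> jog_arm(steps=[{"turn":[0,0,0],"dp":[0.1,-0.4,0.4],"claw":0},{"turn":[0,0,0],"dp":[0.4,-0.8,0.5],"claw":0},{"turn":[0,0,0],"dp":[0.8,-1,0.5],"claw":0},{"turn":[0,0,0],"dp":[0.8,-1,0.5],"claw":0}])

```text
t: 7.52
ee_pos: [565.2, -186.5, 244.7]
orientation: [-1.236, -1.206, 1.193]
ft_force: [-0.1, -0.5, 0.3]
width: 0.3
```

>>> jog_arm(steps=[{"turn":[0,0,0],"dp":[0.4,-0.3,0],"claw":0},{"turn":[0,0,0],"dp":[0.8,-0.5,0],"claw":0},{"turn":[0,0,0],"dp":[0.8,-0.5,0],"claw":0},{"turn":[0,0,0],"dp":[0.8,-0.5,0],"claw":0}])

```text
t: 7.85
ee_pos: [629.9, -226.5, 242.7]
orientation: [-1.235, -1.206, 1.192]
ft_force: [-0.6, -0.3, -0.4]
width: 0.5
```

>>> jog_arm(steps=[{"turn":[0,0,0],"dp":[-0.06,0,-0.4],"claw":0},{"turn":[0,0,0],"dp":[-0.06,0,-0.8],"claw":0},{"turn":[0,0,0],"dp":[-0.06,0,-1],"claw":0},{"turn":[0,0,0],"dp":[-0.06,0,-1],"claw":0}])

```text
t: 8.18
ee_pos: [621.1, -224.3, 157.9]
orientation: [-1.227, -1.202, 1.194]
ft_force: [-0.5, 0.1, 0.2]
width: 0.5
```

>>> jog_arm(steps=[{"turn":[0,0,0],"dp":[0,0,-0.15],"claw":0},{"turn":[0,0,0],"dp":[0,0,-0.3],"claw":0},{"turn":[0,0,0],"dp":[0,0,-0.3],"claw":0},{"turn":[0,0,0],"dp":[0,0,-0.3],"claw":0}])

```text
t: 8.52
ee_pos: [620.8, -224.0, 133.8]
orientation: [-1.227, -1.202, 1.194]
ft_force: [-0.2, -0.3, -0.2]
width: 0.4
```

```bash
python3 - <<'E'
from h import *
T=ctrl.get_image("top");S=ctrl.get_image("scene");o=ctrl.get_obs();print(o["ft_force"],o["ee_pos"])
a=cv2.resize(S["img"][180:290,215:325,::-1],None,fx=3.6,fy=3.6,interpolation=2);b=cv2.resize(T["img"][130:240,295:405,::-1],None,fx=3.6,fy=3.6,interpolation=2)
cv2.imwrite("pics/p4.png",np.hstack([a,b]))
E
```

```text
[0.06475577 0.0737969  0.15275513] [ 621.67717863 -224.44471785  134.83199689]
```

View pics/p4.png

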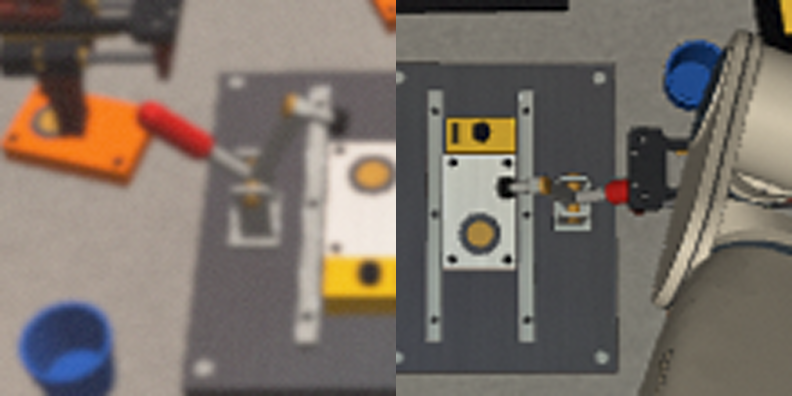

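The finger is right of the handle end and level with it, about 25 mm away. The cup and the plate are untouched.

>>> jog_arm(steps=[{"turn":[0,0,0],"dp":[0.04,0.08,0],"claw":0},{"turn":[0,0,0],"dp":[0.04,0.16,0],"claw":0},{"turn":[0,0,0],"dp":[0.04,0.24,0],"claw":0},{"turn":[0,0,0],"dp":[0.04,0.28,0],"claw":0},{"turn":[0,0,0],"dp":[0.04,0.3,0],"claw":0}])

```text
t: 9.03
ee_pos: [624.9, -199.5, 135.0]
orientation: [-1.228, -1.204, 1.194]
ft_force: [-0.9, -0.2, -0.3]
width: 0.6
```

>>> jog_arm(steps=[{"turn":[0,0,0],"dp":[0,0.03,0.01],"claw":0},{"turn":[0,0,0],"dp":[0,0.06,0.03],"claw":0},{"turn":[0,0,0],"dp":[0,0.09,0.05],"claw":0},{"turn":[0,0,0],"dp":[0,0.12,0.07],"claw":0}])

```text
t: 9.37
ee_pos: [625.0, -189.9, 140.9]
orientation: [-1.229, -1.204, 1.194]
ft_force: [-2.0, -6.7, 3.0]
width: 0.2
```

>>> jog_arm(steps=[{"turn":[0,0,0],"dp":[0,0.03,0.026],"claw":0},{"turn":[0,0,0],"dp":[0,0.06,0.05],"claw":0},{"turn":[0,0,0],"dp":[0,0.09,0.07],"claw":0},{"turn":[0,0,0],"dp":[0,0.12,0.09],"claw":0}])

```text
t: 9.7
ee_pos: [625.3, -182.6, 149.5]
orientation: [-1.232, -1.203, 1.197]
ft_force: [-3.7, -10.3, 6.8]
width: 0.4
```

>>> jog_arm(steps=[{"turn":[0,0,0],"dp":[0,0.03,0.02],"claw":0},{"turn":[0,0,0],"dp":[0,0.06,0.04],"claw":0},{"turn":[0,0,0],"dp":[0,0.09,0.055],"claw":0},{"turn":[0,0,0],"dp":[0,0.12,0.07],"claw":0},{"turn":[0,0,0],"dp":[0,0.15,0.085],"claw":0}])

```text
t: 10.12
ee_pos: [626.0, -173.8, 159.1]
orientation: [-1.238, -1.203, 1.2]
ft_force: [-6.8, -12.9, 15.6]
width: 0.3
```

The upward force shows the fingertip has risen to the handle's crown. I'll back off, look, and take it lower.

>>> jog_arm(steps=[{"turn":[0,0,0],"dp":[0,-0.08,0],"claw":0},{"turn":[0,0,0],"dp":[0,-0.18,-0.02],"claw":0},{"turn":[0,0,0],"dp":[0,-0.28,-0.1],"claw":0},{"turn":[0,0,0],"dp":[0,-0.38,-0.2],"claw":0},{"turn":[0,0,0],"dp":[0,-0.38,-0.3],"claw":0},{"turn":[0,0,0],"dp":[0,-0.38,-0.34],"claw":0},{"turn":[0,0,0],"dp":[0,-0.38,-0.34],"claw":0}])

```text
t: 10.7
ee_pos: [624.8, -203.7, 129.6]
orientation: [-1.235, -1.201, 1.2]
ft_force: [-0.2, -0.1, -0.9]
width: 0.6
```

```bash
python3 - <<'E'
from h import *
from scipy.spatial.transform import Rotation as R
T=ctrl.get_image("top");S=ctrl.get_image("scene");o=ctrl.get_obs();print(o["ft_force"],o["ee_pos"])
print(R.from_rotvec(o["orientation"]).as_matrix().round(3))
a=cv2.resize(S["img"][180:290,215:325,::-1],None,fx=3.6,fy=3.6,interpolation=2);b=cv2.resize(T["img"][130:240,295:405,::-1],None,fx=3.6,fy=3.6,interpolation=2)
cv2.imwrite("pics/p5.png",np.hstack([a,b]))
E
```

```text
[ 0.2604951  -1.03490445  0.06068997] [ 625.76696225 -203.74750628  131.16073211]
[[ 0.016  0.014 -1.   ]
 [ 1.    -0.013  0.015]
 [-0.013 -1.    -0.015]]
```

View pics/p5.png

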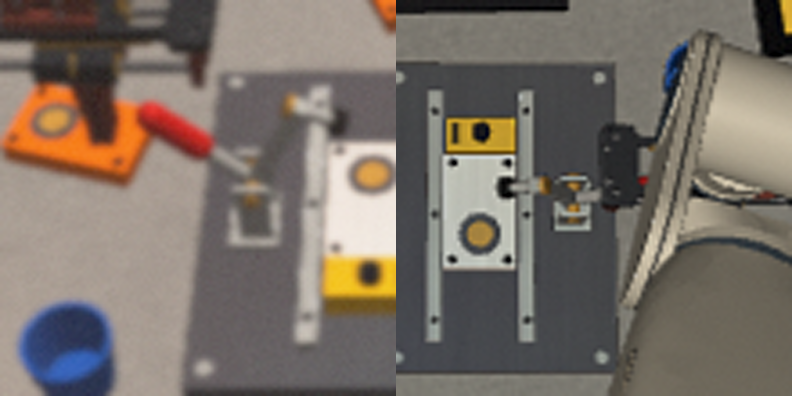

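>>> jog_arm(steps=[{"turn":[0,0,0],"dp":[0,0.05,0],"claw":0},{"turn":[0,0,0],"dp":[0,0.1,0],"claw":0},{"turn":[0,0,0],"dp":[0,0.13,0.02],"claw":0},{"turn":[0,0,0],"dp":[0,0.16,0.045],"claw":0}])

```text
t: 11.13
ee_pos: [625.9, -190.3, 135.1]
orientation: [-1.237, -1.203, 1.201]
ft_force: [-0.1, -4.4, 3.0]
width: -0.0
```

>>> jog_arm(steps=[{"turn":[0,0,0],"dp":[0,0.03,0.025],"claw":0},{"turn":[0,0,0],"dp":[0,0.06,0.045],"claw":0},{"turn":[0,0,0],"dp":[0,0.09,0.06],"claw":0}])

```text
t: 11.38
ee_pos: [626.4, -186.6, 142.5]
orientation: [-1.242, -1.202, 1.206]
ft_force: [-7.4, -19.0, 15.2]
width: 0.3
```

```bash
python3 - <<'E'
from h import *
S=ctrl.get_image("scene");o=ctrl.get_obs();print(o["ft_force"],o["moment"],o["ee_pos"],o["t"])
cv2.imwrite("pics/p6.png",cv2.resize(S["img"][170:250,205:305,::-1],None,fx=7,fy=7,interpolation=2))
E
```

```text
[ -6.5507172  -15.58718804  13.39985986] [-2.58805906  1.25565141  0.04686045] [ 626.84236963 -186.42435705  143.02218212] 11.4333
```

View pics/p6.png

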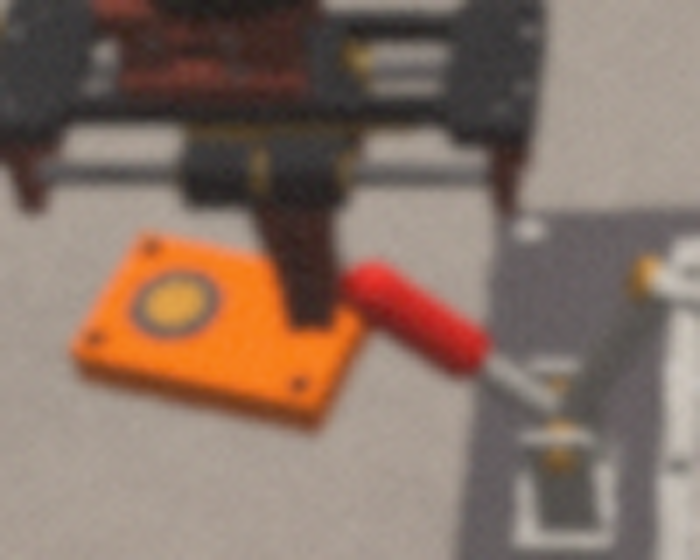

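The picture shows the fingertip at (310,325) pressing on the handle's end cap, and the handle has barely turned. A vertical finger face jams there by friction. I'll back off, tilt the tool 30° about x so it pushes along the handle's arc, then swing it round the pivot with the handle.

>>> jog_arm(steps=[{"turn":[0,0,0],"dp":[0,-0.15,0],"claw":0},{"turn":[0,0,0],"dp":[0,-0.35,0],"claw":0},{"turn":[0.035,0,0],"dp":[0,-0.45,-0.1],"claw":0},{"turn":[0.07,0,0],"dp":[0,-0.45,-0.2],"claw":0},{"turn":[0.105,0,0],"dp":[-0.02,-0.4,-0.3],"claw":0},{"turn":[0.14,0,0],"dp":[-0.02,-0.3,-0.35],"claw":0},{"turn":[0.167,0,0],"dp":[-0.02,-0.25,-0.35],"claw":0},{"turn":[0.167,0,0],"dp":[-0.02,-0.25,-0.35],"claw":0},{"turn":[0.167,0,0],"dp":[-0.02,-0.25,-0.35],"claw":0}])

```text
t: 12.18
ee_pos: [624.8, -207.9, 113.8]
orientation: [-0.849, -1.401, 0.811]
ft_force: [0.5, -0.8, 0.1]
width: 0.4
```

```bash
cat > tab.py <<'E'
from h import *
from scipy.spatial.transform import Rotation as R
T=ctrl.get_image("scene");o=ctrl.get_obs();p=o["ee_pos"];print(o["ft_force"].round(1),p.round(1),o["t"])
M=R.from_rotvec(o["orientation"]).as_matrix();print(M.round(3)); th0=np.degrees(np.arctan2(M[2,0],M[1,0]));print("theta",th0)
for a in (-6,-3,0,4,8,12,16,20,24,28,32,36,40):
    ph=np.radians(43-a);th=np.radians(30-a)
    H=np.array([-105.2,76])+95*np.array([-np.sin(ph),np.cos(ph)]);n=np.array([np.cos(th),np.sin(th)]);u=np.array([-np.sin(th),np.cos(th)])
    c=H-n*24.5-u*10
    if a<0: c=c  # free
    print(a,c.round(1),"dp",((c-p[1:])/80).round(3),"turn",round((30-a-th0)/180,4))
cv2.imwrite("pics/p7.png",cv2.resize(T["img"][170:260,195:315,::-1],None,fx=6,fy=6,interpolation=2))
E
python3 tab.py
```

```text
[ 1.1 -0.5  0.8] [ 625.1 -207.1  114.6] 12.2333
[[ 0.014  0.018 -1.   ]
 [ 0.876  0.482  0.021]
 [ 0.482 -0.876 -0.009]]
theta 28.825957734608522
-6 [-190.8  115.8] dp [0.204 0.016] turn 0.0399
-3 [-188.6  120.3] dp [0.231 0.071] turn 0.0232
0 [-186.2  124.6] dp [0.261 0.125] turn 0.0065
4 [-182.6  130.1] dp [0.306 0.194] turn -0.0157
8 [-178.7  135.4] dp [0.356 0.26 ] turn -0.0379
12 [-174.3  140.3] dp [0.41  0.322] turn -0.0601
16 [-169.7  145. ] dp [0.468 0.381] turn -0.0824
20 [-164.7  149.3] dp [0.53  0.435] turn -0.1046
24 [-159.4  153.3] dp [0.596 0.484] turn -0.1268
28 [-153.9  156.9] dp [0.665 0.529] turn -0.149
32 [-148.2  160.1] dp [0.737 0.569] turn -0.1713
36 [-142.2  162.9] dp [0.812 0.604] turn -0.1935
40 [-136.   165.3] dp [0.889 0.634] turn -0.2157
```

View pics/p7.png

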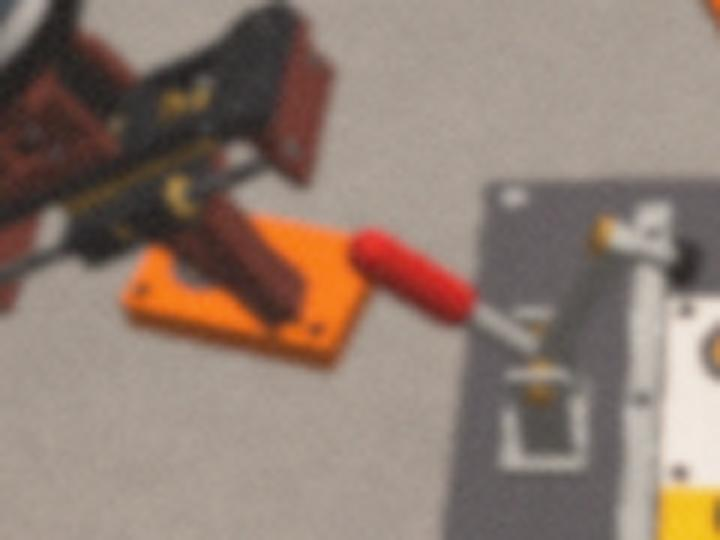

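The tool is now tilted parallel to the handle, with the tip at (285,310) below and right of the red end. Making contact and starting the swing.

>>> jog_arm(steps=[{"turn":[0.006,0,0],"dp":[0,0.07,0.03],"claw":0},{"turn":[0.006,0,0],"dp":[0,0.14,0.06],"claw":0},{"turn":[0.006,0,0],"dp":[0,0.2,0.09],"claw":0},{"turn":[0.006,0,0],"dp":[0,0.26,0.125],"claw":0},{"turn":[-0.005,0,0],"dp":[0,0.283,0.16],"claw":0},{"turn":[-0.016,0,0],"dp":[0,0.306,0.194],"claw":0}])

```text
t: 12.73
ee_pos: [625.1, -182.6, 130.2]
orientation: [-0.891, -1.386, 0.854]
ft_force: [-0.2, -1.2, -2.3]
width: 0.5
```

```bash
python3 tab.py
```

```text
[-0.4 -1.8 -1.5] [ 625.7 -181.7  131.6] 12.7833
[[ 0.013  0.019 -1.   ]
 [ 0.902  0.431  0.019]
 [ 0.432 -0.902 -0.011]]
theta 25.569540185204627
-6 [-190.8  115.8] dp [-0.114 -0.196] turn 0.0579
-3 [-188.6  120.3] dp [-0.086 -0.141] turn 0.0413
0 [-186.2  124.6] dp [-0.056 -0.087] turn 0.0246
4 [-182.6  130.1] dp [-0.011 -0.018] turn 0.0024
8 [-178.7  135.4] dp [0.039 0.048] turn -0.0198
12 [-174.3  140.3] dp [0.093 0.11 ] turn -0.0421
16 [-169.7  145. ] dp [0.151 0.168] turn -0.0643
20 [-164.7  149.3] dp [0.213 0.222] turn -0.0865
24 [-159.4  153.3] dp [0.279 0.272] turn -0.1087
28 [-153.9  156.9] dp [0.348 0.317] turn -0.1309
32 [-148.2  160.1] dp [0.42  0.357] turn -0.1532
36 [-142.2  162.9] dp [0.494 0.392] turn -0.1754
40 [-136.   165.3] dp [0.571 0.422] turn -0.1976
```

Contact is light, and the force now runs along the arc as intended.

>>> jog_arm(steps=[{"turn":[-0.009,0,0],"dp":[0,0.02,0.02],"claw":0},{"turn":[-0.02,0,0],"dp":[0,0.039,0.048],"claw":0},{"turn":[-0.031,0,0],"dp":[0,0.066,0.079],"claw":0},{"turn":[-0.042,0,0],"dp":[0,0.093,0.11],"claw":0}])

```text
t: 13.12
ee_pos: [625.9, -174.3, 140.9]
orientation: [-0.997, -1.342, 0.959]
ft_force: [-0.1, -1.5, -2.5]
width: 0.4
```

```bash
python3 tab.py
```

```text
[ 0.7 -1.4 -0.1] [ 626.4 -173.3  141.9] 13.1667
[[ 0.011  0.02  -1.   ]
 [ 0.953  0.304  0.017]
 [ 0.304 -0.953 -0.016]]
theta 17.69676516946379
-6 [-190.8  115.8] dp [-0.22  -0.326] turn 0.1017
-3 [-188.6  120.3] dp [-0.192 -0.27 ] turn 0.085
0 [-186.2  124.6] dp [-0.162 -0.217] turn 0.0684
4 [-182.6  130.1] dp [-0.117 -0.147] turn 0.0461
8 [-178.7  135.4] dp [-0.068 -0.081] turn 0.0239
12 [-174.3  140.3] dp [-0.014 -0.019] turn 0.0017
16 [-169.7  145. ] dp [0.045 0.039] turn -0.0205
20 [-164.7  149.3] dp [0.107 0.093] turn -0.0428
24 [-159.4  153.3] dp [0.173 0.143] turn -0.065
28 [-153.9  156.9] dp [0.242 0.188] turn -0.0872
32 [-148.2  160.1] dp [0.314 0.228] turn -0.1094
36 [-142.2  162.9] dp [0.388 0.263] turn -0.1316
40 [-136.   165.3] dp [0.465 0.292] turn -0.1539
```

View pics/p7.png

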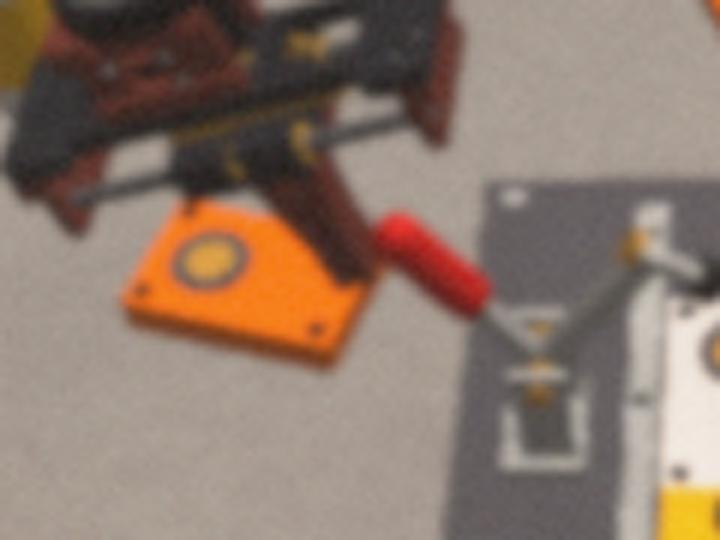

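The handle turns with the finger: its end is now at (400,235), the arm is coming down, and I feel only about 2–3 N. I'll carry on along the arc to past centre.

>>> jog_arm(steps=[{"turn":[-0.01,0,0],"dp":[0,0.02,0.018],"claw":0},{"turn":[-0.02,0,0],"dp":[0,0.045,0.039],"claw":0},{"turn":[-0.031,0,0],"dp":[0,0.076,0.066],"claw":0},{"turn":[-0.043,0,0],"dp":[0,0.107,0.093],"claw":0},{"turn":[-0.054,0,0],"dp":[0,0.14,0.118],"claw":0},{"turn":[-0.065,0,0],"dp":[0,0.173,0.143],"claw":0}])

```text
t: 13.67
ee_pos: [626.7, -159.3, 154.0]
orientation: [-1.154, -1.262, 1.115]
ft_force: [-0.4, -1.5, -0.7]
width: 0.7
```

```bash
python3 tab.py
```

```text
[-0.4 -0.2  1.4] [ 626.9 -158.1  154.6] 13.7167
[[ 0.01   0.022 -1.   ]
 [ 0.995  0.101  0.012]
 [ 0.101 -0.995 -0.021]]
theta 5.788646248946625
-6 [-190.8  115.8] dp [-0.41  -0.484] turn 0.1678
-3 [-188.6  120.3] dp [-0.382 -0.429] turn 0.1512
0 [-186.2  124.6] dp [-0.352 -0.375] turn 0.1345
4 [-182.6  130.1] dp [-0.307 -0.306] turn 0.1123
8 [-178.7  135.4] dp [-0.258 -0.24 ] turn 0.0901
12 [-174.3  140.3] dp [-0.204 -0.178] turn 0.0678
16 [-169.7  145. ] dp [-0.145 -0.119] turn 0.0456
20 [-164.7  149.3] dp [-0.083 -0.065] turn 0.0234
24 [-159.4  153.3] dp [-0.017 -0.016] turn 0.0012
28 [-153.9  156.9] dp [0.052 0.029] turn -0.021
32 [-148.2  160.1] dp [0.124 0.069] turn -0.0433
36 [-142.2  162.9] dp [0.198 0.104] turn -0.0655
40 [-136.   165.3] dp [0.275 0.134] turn -0.0877
```

View pics/p7.png

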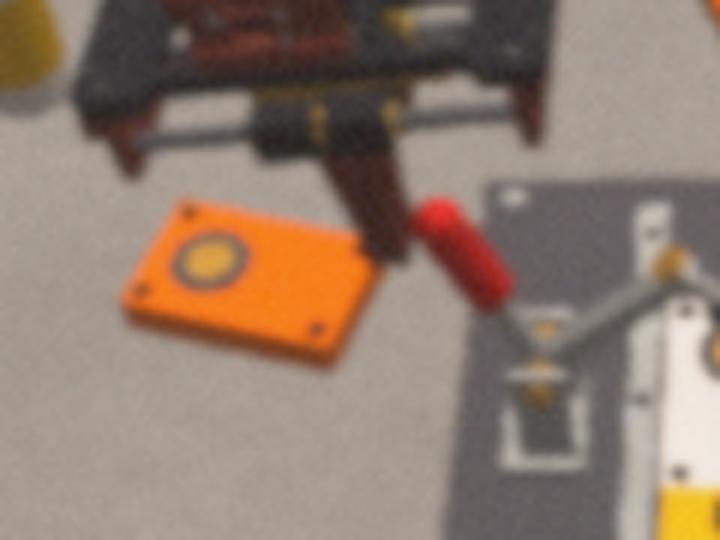

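>>> jog_arm(steps=[{"turn":[-0.008,0,0],"dp":[0,0.025,0.012],"claw":0},{"turn":[-0.015,0,0],"dp":[0,0.054,0.024],"claw":0},{"turn":[-0.015,0,0],"dp":[0,0.095,0.034],"claw":0},{"turn":[-0.015,0,0],"dp":[0,0.135,0.043],"claw":0},{"turn":[-0.015,0,0],"dp":[0,0.175,0.05],"claw":0}])

```text
t: 14.13
ee_pos: [626.9, -143.7, 158.7]
orientation: [-1.189, -1.243, 1.151]
ft_force: [0.4, 0.1, 0.3]
width: 0.4
```

>>> jog_arm(steps=[{"turn":[0,0,0],"dp":[0,0.04,0.006],"claw":0},{"turn":[0,0,0],"dp":[0,0.08,0.01],"claw":0},{"turn":[0,0,0],"dp":[0,0.12,0.013],"claw":0}])

```text
t: 14.38
ee_pos: [626.7, -133.9, 159.6]
orientation: [-1.189, -1.242, 1.151]
ft_force: [-0.1, -0.0, -0.6]
width: 0.2
```

```bash
python3 tab.py | head -5
```

```text
[0.1 1.2 1.1] [ 626.8 -133.4  159.6] 14.4333
[[ 0.01   0.021 -1.   ]
 [ 0.998  0.055  0.011]
 [ 0.055 -0.998 -0.021]]
theta 3.1780549392251016
```

View pics/p7.png

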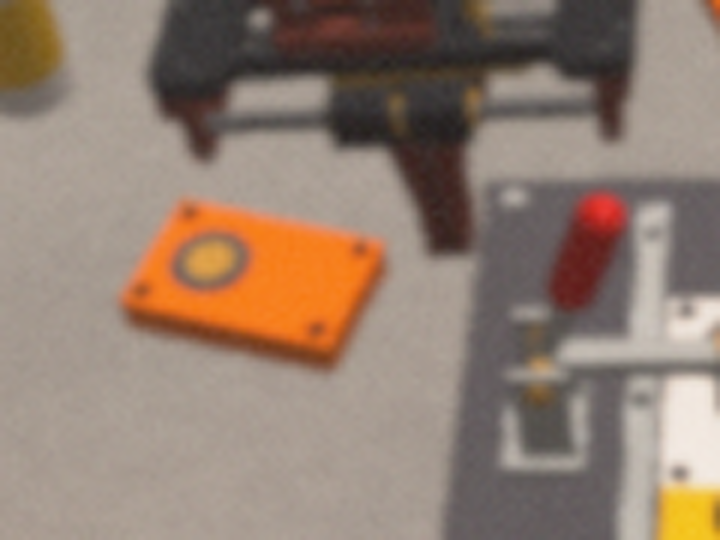

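The clamp snapped over: the handle leans left with its end at (600,215), and the arm lies level across the plate. Retreating sideways, then up.

>>> jog_arm(steps=[{"turn":[0,0,0],"dp":[0,-0.2,0.05],"claw":0},{"turn":[0,0,0],"dp":[0,-0.5,0.1],"claw":0},{"turn":[0,0,0],"dp":[0,-0.9,0.3],"claw":0},{"turn":[0,0,0],"dp":[0,-1,0.7],"claw":0},{"turn":[0,0,0],"dp":[0,-1,1],"claw":0}])

```text
t: 14.85
ee_pos: [626.5, -217.0, 241.0]
orientation: [-1.19, -1.24, 1.149]
ft_force: [0.2, -0.3, -0.9]
width: 0.4
```

>>> jog_arm(steps=[{"turn":[0,0,0],"dp":[-0.4,-0.3,0.2],"claw":0},{"turn":[0,0,0],"dp":[-0.8,-0.6,0.4],"claw":0},{"turn":[0,0,0],"dp":[-1,-0.8,0.4],"claw":0},{"turn":[0,0,0],"dp":[-1,-0.8,0.4],"claw":0},{"turn":[0,0,0],"dp":[-1,-0.8,0.4],"claw":0},{"turn":[0,0,0],"dp":[-1,-0.8,0.4],"claw":0}])

```text
t: 15.35
ee_pos: [546.7, -281.4, 272.9]
orientation: [-1.191, -1.24, 1.148]
ft_force: [-0.1, 0.2, 0.4]
width: 0.2
```

```bash
python3 - <<'E'
from h import *
T=ctrl.get_image("top");S=ctrl.get_image("scene");o=ctrl.get_obs();print(o["ft_force"],o["ee_pos"],o["qvel"].round(3),o["t"])
a=cv2.resize(S["img"][190:300,245:355,::-1],None,fx=3.6,fy=3.6,interpolation=2);b=cv2.resize(T["img"][130:240,275:385,::-1],None,fx=3.6,fy=3.6,interpolation=2)
cv2.imwrite("pics/p8.png",np.hstack([a,b])); cv2.imwrite("pics/p9.png",T["img"][:,:,::-1])
E
```

```text
[-0.64519636 -0.35126943  0.70166365] [ 547.06964505 -280.50224131  272.4812156 ] [ 0.009  0.003  0.002  0.    -0.001 -0.003] 15.45
```

View pics/p8.png

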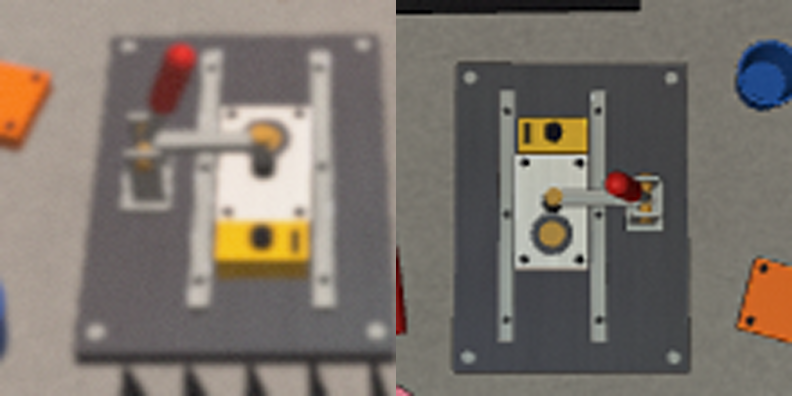

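View pics/p9.png

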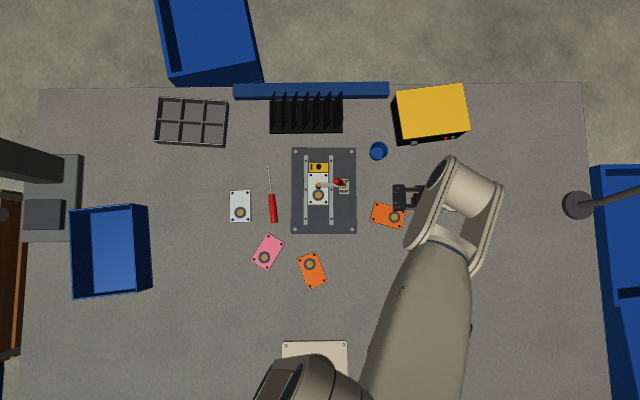

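The arm and pad lie on the plate, which is flush to the stop, and the visible bystanders are in place. The can is hidden under the arm in the top view. One numeric check in the scene view before handing in.

```bash
python3 - <<'E'
from h import *
from scipy.ndimage import label
S=ctrl.get_image("scene");S0=load("scene0.pkl")
f=lambda x,y,z:(617+x+.0155*y,-20-.0155*x+y,z)
print("expected shut/open end px",proj(S,[f(10,-52,164),f(10,-150,145)]).round(1))
h=cv2.cvtColor(S["img"],cv2.COLOR_RGB2HSV); m=((h[...,0]<6)|(h[...,0]>174))&(h[...,1]>170)&(h[...,2]>110)
ys,xs=np.nonzero(m[195:235,255:300]);i=np.argsort(ys)[:15];print("red top px",xs[i].mean()+255,ys[i].mean()+195)
d=np.abs(S["img"].astype(int)-S0["img"]).max(2)
for n,(a,b,c,e) in dict(can=(150,190,183,208),cup=(262,295,218,250),driver=(205,268,362,392),spare=(203,243,395,432)).items(): print(n,(d[a:b,c:e]>40).mean().round(3))
E
```

```text
expected shut/open end px [[295.3 207.5]
 [256.4 212.9]]
red top px 294.3333333333333 204.06666666666666
can 0.055
cup 0.0
driver 0.0
spare 0.0
```

```bash
python3 -c "
from h import *
for S in (load('scene0.pkl'),ctrl.get_image('scene')):
    h=cv2.cvtColor(S['img'],cv2.COLOR_RGB2HSV)[150:190,180:212]; ys,xs=np.nonzero((h[...,1]>120)); print(len(xs),xs.mean()+180,ys.mean()+150)
o=ctrl.get_obs();print(o['t'],abs(o['qvel']).max())
print(ctrl.close_job())"
```

```text
201 196.61194029850748 176.06965174129354
199 196.68341708542712 176.16582914572865
15.55 0.001956737457227131
the job is handed in; nothing more can be done
None
```

The plate is home against the yellow stop and the clamp is shut on it. I handed the job in at 15.6 s; it reports no verdict.

- **Plate:** I pushed it about 40 mm with closed fingertips at about 2–4 N. At TCP x = 551 mm the force rose to about 10 N and the plate stopped. After I backed off it stayed flush against the stop. The pin is hidden behind the plate, so I judged it pressed in from that flush contact and the felt stop.
- **Clamp:** The first two pushes, with an upright finger, jammed by friction on the handle's end, at up to about 20 N measured (limit 35 N), and I backed off both times. With the tool tilted 30° and swung round the pivot with the handle, it took only about 3 N and snapped shut by itself.
- **Last checks:**
  - The handle end is within about 4 px of where the shut position should appear, and the pad lies on the plate.
  - The cup, screwdriver, spare plate and can have not moved. The can's first image comparison showed a 5% difference, but its centre shifted only about 0.1 px.
  - The arm is clear of everything and at rest.

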